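# Slide the contact plate out over the beacon shelf's ledge

## Task

Switch the charging strip off by pressing down the raised end of its red rocker, and only then push the thin blue contact plate along the shelf, without gripping or lifting it, until its white-striped front edge sticks out about 4 cm over the shelf's front ledge, evenly across its width, so that a mittened hand can get hold of it. Leave the plate lying flat on the shelf and the other things on the shelf where they stand.

Things in the scene. Friction and masses are not known exactly. Their poses are not given: they have to be found in the camera images.
- shelf: Low aluminium shelf on legs, fixed. Origin on the table top. Its own x points away from the robot (from the front ledge to the back), y to the left along the ledge, z up. The board's top is 80 mm above the origin, 12 mm thick; it spans x from -150 mm (the front ledge, nearest the robot, open with no rim) to +190 mm and y from -400 to +400 mm. A 30 mm high rail stands along the back at x = +187 mm. It may stand turned by up to about 10 degrees.
- plate: Thin flat blue aluminium plate, 120 mm (its x) by 100 mm (its y) by 6 mm thick, loose, about 0.2 kg (varies), with two brass contact bars on top and a white stripe along the front edge. Origin at the centre of its underside; x points from the front edge to the rear edge. It starts flat on the shelf wholly behind the ledge, turned by up to about 10 degrees from the shelf; at least 60 mm of the shelf behind its rear edge is free.
- plate_front_left (a point): The plate's front left corner (plate x = -60, y = +50, z = 3 mm), at the end of the white-striped edge.
- plate_front_right (a point): The plate's front right corner (plate x = -60, y = -50, z = 3 mm), at the end of the white-striped edge.
- strip: Black charging strip, fixed on the shelf at its left or right end: 200 mm (x) by 70 mm (y) by 33 mm high, origin at the centre of its underside, x pointing away from the robot. The red rocker is in its near half, two grey charging sockets in its far half.
- rocker (a joint): Red rocker switch on the strip, a paddle 50 mm (x) by 30 mm (y), 10 mm thick. It pivots about the strip's y axis at strip x = -55 mm, y = 0; when level its top is 45 mm above the strip's underside. Radians: +0.2 = on, far end down and the near end (towards the robot, white dot) raised about 5 mm above level; -0.2 = off, near end fully down. It starts on, stays wherever it is left, and takes about 2 to 5 N at the near end.
- rocker_near_end (a point): Point on the rocker's top, on its centre line, 20 mm from the pivot towards the robot: press here straight down. It goes down about 8 mm from on to off and moves with the rocker.
- beacon: Yellow plastic beacon housing, 50 by 85 by 63 mm high, loose, at the back of the shelf. Origin at the centre of its underside. Leave alone.
- stub: Black rubber antenna stub standing upright, 30 mm across its foot, 70 mm high, loose, at the back of the shelf. Origin at the centre of its underside. Leave alone.
- battery: Grey battery block with two brass studs, 40 by 75 by 51 mm high, loose, at the back of the shelf. Origin at the centre of its underside. Leave alone.
- cradle: Grey steel battery cradle (open tray with a battery in it), 150 (x) by 80 (y) by 40 mm high, loose, 0.7 kg, at the end of the shelf opposite the strip. Origin at the centre of its underside. Leave alone.
- stake_left: Orange tent stake lying along the shelf's x to the left of the plate, 178 mm long, shaft 10 mm square, 30 mm wide head at the far end, loose. Origin under the middle of its shaft. Leave alone.
- stake_right: The same kind of orange tent stake, lying to the right of the plate. Leave alone.
Not all that is in view belongs to the job. There is more than one size of the plate; the job needs the largest.

How it is judged:
By the outcome, as a careful person would: the job done as asked, in the order asked, and still so for the second after the job is handed in, with the robot touching nothing.
It also fails if it takes over 53 s, if anything falls off the work surface, if the arm or the gripper's body presses on something with over 40 N, if the wrist force passes 120 N, or if a joint passes its speed limit or range.

## Robot

A 6-joint arm with a two-finger parallel gripper is mounted at the origin on the work surface. World frame = base frame: x ahead of the robot, y to its left, z up, the work surface at z = 0. Lengths are in m, angles in degrees, forces in N, time in s.
With the tool pointing down it reaches from about 0.375 to 0.9 m from the base axis. Payload 3.1 kg.
Tool frame: the origin (TCP) lies between the finger pads; the fingertips stand 19 mm ahead of it and the grasp point (between the pads) is the TCP; z points along the fingers, x is the direction in which the jaws open and shut, and the axes are right-handed (so a half turn about z gives the same grasp; the last joint's range is limited). The gripper opens to 87 mm and grips with 3 to 60 N. Pads are 19 mm wide; open, the fingers measure 117 mm over their backs; the gripper's body (75 mm by 190 mm) begins 51 mm behind the grasp point.
Start: joints at [55.606, 30.224, 82.088, -0, 67.689, -10.227], TCP at [0.256, 0.57, 0.242] pointing down, gripper open.
Joint ranges: [-176.69, 176.69], [-43.24, 126.21], [12.49, 139.97], [-82, 262], [0, 151.66], [-163.58, 163.58]. Speed limits (degrees/s): [159.86, 159.86, 180, 180, 180, 180].

## Interface

Orientations are given as a 3x3 rotation matrix whose columns are the frame's x, y, z axes.
In Python, from rig import read_state, capture, camera_info, hand_in, spot_in, silhouettes gives the robot as it stands.
- The arm moves only by the shell command python3 -m jog 'ROWS'. ROWS is text: rows parted by semicolons, each of 7 numbers parted by spaces: the shift along the tool's x, y, z in m, then the turn, a rotation vector about the tool's x, y, z in degrees, then the opening, from 0 (shut) to 1 (fully open). A call has 1 to 8 rows; each row is the pose to reach, as a shift and turn from the pose commanded when the call began, along the tool's axes at that moment; what a row does not reach only later rows make up. A row lasts 1/8 s, in which the tool goes at most 62.5 mm and 10.7 degrees, less where a joint would pass 70% of its speed; a pose out of reach is approached as far as the arm can. A call with a gripper value outside its range is refused whole. The fingers move at their own pace and stop on an object; the grip force is fixed at half the most. Time passes only in rows, so rows that repeat a pose let the fingers close. It gives the time, the measured TCP pose, the force and the opening at its end, in the units of the state.
- read_state(): the state, without advancing time (a new reading comes with each control period).
- capture(name): name is "scene" or "top"; returns (picture, depth): 420x560x3 uint8, red, green, blue; 420x560 float32, m along the optical axis (not along the pixel's ray), 0 where there is no reading.
- camera_info(name): a dict with "vfov" (degrees; the focal length in pixels is half the picture's height over the tangent of half this angle, whatever the lens; pixels are square), "cx", "cy" (the principal point, pixels), "R" (3x3) and "t" (3): a world point X has camera coordinates R X + t. Camera axes: x right, y down, z forward; pixel columns grow to the right and rows downward; lengths in m; the calibration is good to about 2 mm. A picture is of the moment at which its call begins. camera_info takes no time and is no camera call.
- hand_in(): hands the job in, once; it reports no verdict.
Trained networks look in the newest picture that a camera, given by its name, has taken for a name from the list of things; names that differ only in an ending like _2 or _b are one class to them, and where a whole thing is asked for, a point or a joint stands for the part that bears it (a point fixed in the world has none). Each returns a list of dicts, best first, with "score" (0 to 1); they miss things now and then, are a little off and sometimes report something else, mostly with a low value. They report only what shows in the picture. A call takes as long as a camera call. They do not tell look-alikes from the thing itself.
- spot_in(label, camera): "centre" ([x, y, z] in m, in world coordinates, good to about 4 mm: the middle of the surface that is visible of it).
- silhouettes(label, camera): "region" (420x560 bool, what is visible of it).
The state is a dict: "time_s": time; "joint_positions": joint angles; "qvel": joint speeds; "tau": joint torques, N m; "position": TCP position; "tcp_rot": TCP orientation; "force": force on the tool from outside, world axes, zero at the start; "moment": the same for the moment, N m; "opening": opening from 0.0 (shut) to 1.0 (fully open).
Only numpy, scipy, OpenCV 4.12 (cv2) and the standard library are available. Lean on these libraries where they do the work, as an engineer would, in place of code of your own. Each camera call takes 0.05 s, during which the arm holds its last target.

## Working session

There is one attempt and no reset: what is moved stays moved. The work goes in short steps, Python scripts to look and compute and a shell command to move; the robot and the scene stay as the last step left them, time stands still between calls to the robot, and variables do not carry over. Pictures are saved under pics/ and viewed, and the job is handed in when it is done.

```bash
ls; mkdir -p pics; python3 - <<'E'
from rig import *
import cv2,numpy as np
s=read_state();print(s['time_s'],s['position'],s['tcp_rot'],s['force'],s['opening'])
for n in('scene','top'):
    p,d=capture(n);cv2.imwrite(f'pics/{n}0.png',p[:,:,::-1]);np.savez(f'{n}0.npz',p=p,d=d)
    print(n,camera_info(n))
E
```

```text
pics
0.0 [0.25544603 0.56965633 0.24055666] [[ 4.09396839e-01  9.12355561e-01 -1.24816576e-03]
 [ 9.12353865e-01 -4.09398546e-01 -1.80437997e-03]
 [-2.15723335e-03 -4.00061405e-04 -9.99997593e-01]] [-0.01407626  0.15642812  0.94072183] 1.0007822880050676
scene {'vfov': 44.970923365405326, 'cx': 282.8911731084748, 'cy': 218.38088771321893, 'R': array([[-0.03673842,  0.99932116, -0.00273857],
       [ 0.50941975,  0.01637023, -0.86036244],
       [-0.85973357, -0.03300343, -0.50967535]]), 't': array([-0.01515794, -0.19483783,  1.61980617])}
top {'vfov': 57.09260181686986, 'cx': 275.06972011829566, 'cy': 204.3303155902052, 'R': array([[-0.02342075, -0.99866525, -0.04603452],
       [-0.99692063,  0.02677728, -0.07370364],
       [ 0.07483794,  0.04416657, -0.99621714]]), 't': array([0.05641535, 0.56805502, 0.80983704])}
```

View pics/scene0.png

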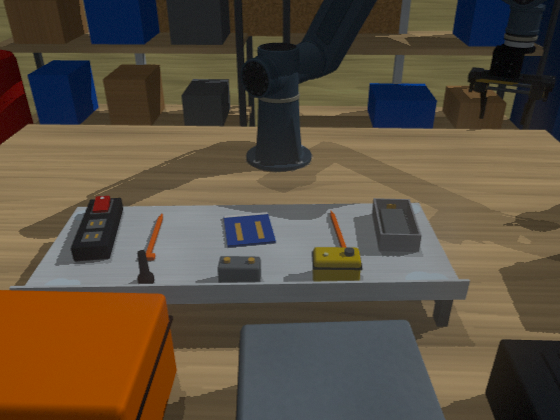

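View pics/top0.png

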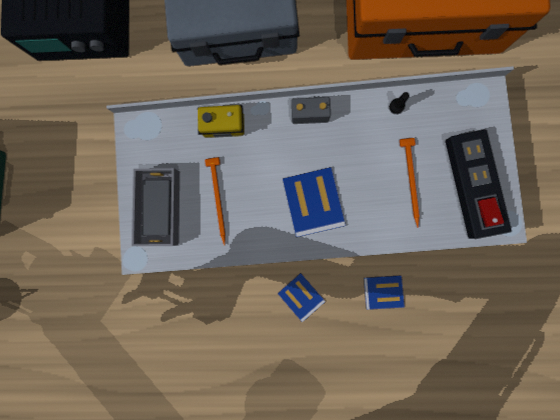

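The top view shows the shelf with the large plate at about (314,201), its white edge facing the robot. The rocker is at (490,212), with the white dot near (494,219). Two smaller look-alike plates lie on the table in front of the shelf.

```bash
cat > h.py <<'E'
from rig import *
import cv2,numpy as np
def K(n):
    c=camera_info(n);f=210/np.tan(np.radians(c['vfov']/2));return c,f
def ray(n,px,z):
    c,f=K(n);C=-c['R'].T@c['t'];px=np.atleast_2d(px).astype(float)
    d=np.c_[(px[:,0]-c['cx'])/f,(px[:,1]-c['cy'])/f,np.ones(len(px))]@c['R']
    return C+d*((z-C[2])/d[:,2])[:,None]
def cloud(n,d):
    c,f=K(n);v,u=np.indices(d.shape)
    P=np.stack([(u-c['cx'])/f*d,(v-c['cy'])/f*d,d],-1)
    return (P-c['t'])@c['R']
def proj(n,X):
    c,f=K(n);Y=np.atleast_2d(X)@c['R'].T+c['t'];return np.c_[Y[:,0]/Y[:,2]*f+c['cx'],Y[:,1]/Y[:,2]*f+c['cy']]
E
python3 - <<'E'
from h import *
p=np.load('top0.npz');im,d=p['p'],p['d'];W=cloud('top',d)
ps=np.load('scene0.npz');ims,ds=ps['p'],ps['d'];Ws=cloud('scene',ds)
np.set_printoptions(precision=4,suppress=True)
for r in[(230,260,290,300),(120,150,340,380),(150,200,240,270)]:print('shelf z',np.nanmedian(W[r[0]:r[1],r[2]:r[3],2]))
print('scene shelf',np.median(Ws[240:255,290:320,2]), np.median(Ws[215:225,180:200,2]))
for l in('plate','plate_front_left','plate_front_right','rocker_near_end','rocker','strip','battery','stub'):
    for n in('top','scene'):
        try:
            for r in spot_in(l,n)[:3]:print(l,n,np.array(r['centre']),round(r['score'],2))
        except Exception as e:print(l,n,e)
for n,I in(('top',im),('scene',ims)):
    for r in silhouettes('plate',n)[:3]:
        m=r['region'].astype(np.uint8);c=max(cv2.findContours(m,0,1)[0],key=cv2.contourArea)
        b=cv2.boxPoints(cv2.minAreaRect(c));print(n,r['score'],m.sum(),b.tolist());print(ray(n,b,0.086))
    r=silhouettes('rocker',n)
    for q in r[:2]:
        v,u=np.nonzero(q['region']);print('rocker',n,q['score'],u.mean(),v.mean(),len(u), u.min(),u.max(),v.min(),v.max())
cv2.imwrite('pics/top_c.png',cv2.resize(im[120:250,260:530,::-1],None,fx=2.9,fy=2.9,interpolation=cv2.INTER_CUBIC))
print(read_state()['time_s'])
E
```

```text
shelf z 0.08027157317182262
shelf z 0.07999544824948354
shelf z 0.08029710469060375
scene shelf 0.080532003282725 0.08030473464555464
plate top [ 0.5662 -0.0389  0.0886] 0.95
plate top [ 0.3785 -0.1905  0.0031] 0.85
plate top [ 0.3662 -0.0128  0.0057] 0.77
plate scene [ 0.5777 -0.0367  0.087 ] 0.9
plate_front_left top [ 0.57   -0.0416  0.0884] 0.92
plate_front_left top [ 0.3656 -0.0113  0.0028] 0.81
plate_front_left top [ 0.3748 -0.1849  0.0066] 0.75
plate_front_left scene [ 0.5773 -0.0359  0.0867] 0.61
plate_front_right top [ 0.3691 -0.0126  0.0012] 0.85
plate_front_right top [ 0.6158 -0.2308  0.085 ] 0.74
plate_front_right top [ 0.3727 -0.1884  0.0028] 0.67
plate_front_right scene [ 0.5807 -0.0423  0.0815] 0.85
plate_front_right scene [0.5851 0.2708 0.1063] 0.47
rocker_near_end top [ 0.5394 -0.3621  0.1274] 0.68
rocker_near_end scene [ 0.543  -0.3598  0.1223] 0.8
rocker_near_end scene [ 0.766  -0.0346  0.121 ] 0.72
rocker top [ 0.5398 -0.3572  0.1254] 0.95
rocker scene [ 0.543  -0.3609  0.1228] 0.73
strip top [ 0.5892 -0.3492  0.1137] 0.71
strip scene [ 0.6332 -0.343   0.1142] 0.68
[... 838 characters left out ...]
25.531005859375, 301.6275329589844], [302.2655029296875, 321.3137512207031]]
[[ 0.393   0.0391  0.086 ]
 [ 0.4302 -0.0074  0.086 ]
 [ 0.3725 -0.0543  0.086 ]
 [ 0.3356 -0.0082  0.086 ]]
rocker top 0.79 490.8051689860835 212.39960238568588 503 479 503 198 226
scene 0.6 1517 [[222.60858154296875, 215.56396484375], [272.4557800292969, 211.16567993164062], [275.3218688964844, 243.6480712890625], [225.47467041015625, 248.04635620117188]]
[[ 0.5186 -0.1003  0.086 ]
 [ 0.4953  0.0099  0.086 ]
 [ 0.6282  0.023   0.086 ]
 [ 0.6475 -0.0765  0.086 ]]
rocker scene 0.65 395.36355633802816 225.24603873239437 2272 371 421 198 251
rocker scene 0.61 100.44074074074074 203.5962962962963 270 92 109 195 212
1.1
```

View pics/top_c.png

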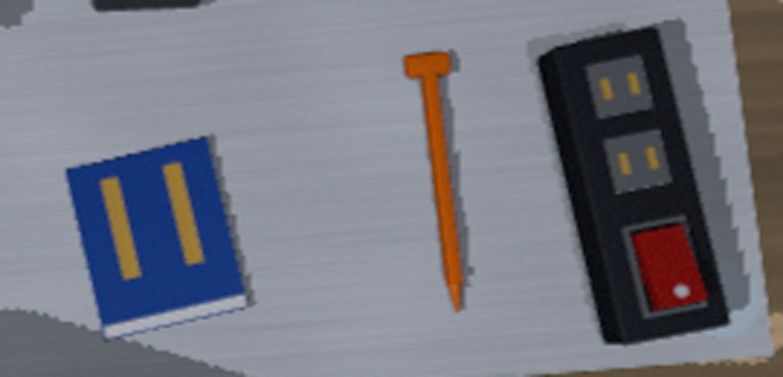

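```bash
cat > meas.py <<'E'
from h import *
np.set_printoptions(precision=4,suppress=True)
def shelf(d):
    W=cloud('top',d);z=W[...,2];pts=[]
    for u in list(range(140,510,3)):
        # lowest row where shelf height
        col=z[:,u]; ok=np.nonzero((np.abs(col[225:285]-0.08)<0.012)&(d[225:285,u]>0))[0]
        if len(ok): pts.append([u,225+ok.max()+0.5])
    pts=np.array(pts);w=ray('top',pts,0.08)
    k=np.ones(len(w),bool)
    for _ in range(6):
        a=np.polyfit(w[k,1],w[k,0],1);r=w[:,0]-np.polyval(a,w[:,1]);k=np.abs(r)<max(0.002,1.5*r[k].std())
    return a,r[k].std(),k.sum(),len(k)
def plate(im,d=None,n='top'):
    hsv=cv2.cvtColor(im,cv2.COLOR_RGB2HSV)
    m=cv2.inRange(hsv,(105,120,50),(130,255,255))
    W=cloud(n,d);m[(W[...,2]<0.06)|(W[...,2]>0.11)]=0
    num,l,s,c=cv2.connectedComponentsWithStats(m)
    return m,l,s,c
if __name__=='__main__':
    p=np.load('top0.npz');im,d=p['p'],p['d']
    a,s,k,n=shelf(d);print('ledge x=%.4f*y+%.4f'%tuple(a),s,k,n,'yaw deg',-np.degrees(np.arctan(a[0])))
    m,l,s,c=plate(im,d);print(s)
    i=1+np.argmax(s[1:,4]);mm=(l==i).astype(np.uint8)
    ct=cv2.findContours(mm,0,1)[0][0]
    r=cv2.minAreaRect(ct);b=cv2.boxPoints(r);print(b,ray('top',b,0.086))
    g=ray('top',ct[:,0],0.086)
    r=cv2.minAreaRect((g[:,:2]*1000).astype(np.float32));print(r,cv2.boxPoints(r))
    # rocker
    hsv=cv2.cvtColor(im,cv2.COLOR_RGB2HSV)
    rm=(cv2.inRange(hsv,(0,150,60),(4,255,255))|cv2.inRange(hsv,(172,150,60),(180,255,255)));rm[:,:450]=0;rm[:150]=0
    W=cloud('top',d)
    v,u=np.nonzero(rm);print('rocker pix',len(u),u.mean(),v.mean())
    P=W[v,u];print(P.mean(0),P.min(0),P.max(0))
    r=cv2.minAreaRect((P[:,:2]*1000).astype(np.float32));print(r)
    C,*_=np.linalg.lstsq(np.c_[P[:,:2],np.ones(len(P))],P[:,2],rcond=None);print('plane',C)
    dot=[]
    wm=(im.min(-1)>150);wm[:,:480]=0;wm[:,502:]=0;wm[:205]=0;wm[227:]=0
    v,u=np.nonzero(wm);print('dot',u.mean(),v.mean(),len(u),W[v,u].mean(0))
    bl=(W[...,2]>0.105)&(W[...,2]<0.119);bl[:,:440]=0;bl[:125]=0;bl[245:]=0;bl[:,520:]=0
    v,u=np.nonzero(bl);g=W[v,u];r=cv2.minAreaRect((g[:,:2]*1000).astype(np.float32));print('strip',r,len(u))
    print(np.median(g[:,2]))
E
python3 meas.py
```

```text
ledge x=-0.0582*y+0.4519 0.0005670423047498735 124 124 yaw deg 3.332643365244322
[[     0      0    560    420 232957]
 [   283    168     61     64   2243]]
[[282.0536 178.2253]
 [330.9936 166.573 ]
 [343.8155 220.4249]
 [294.8755 232.0772]] [[ 0.6164  0.0241  0.086 ]
 [ 0.6369 -0.0739  0.086 ]
 [ 0.5291 -0.0953  0.086 ]
 [ 0.5085  0.0014  0.086 ]]
((572.723388671875, -35.66167449951172), (109.98190307617188, 99.00576782226562), 11.863811492919922) [[508.73     1.4784]
 [529.0842 -95.4125]
 [636.7168 -72.8018]
 [616.3625  24.0892]]
rocker pix 488 490.0204918032787 211.54303278688525
[ 0.5377 -0.3574  0.1253] [ 0.507  -0.3785  0.1083] [0.5631 0.0054 0.8512]
((511.3736267089844, -187.49240112304688), (49.22512435913086, 382.6525573730469), 8.62342643737793)
plane [-0.3332  1.4405  0.8193]
dot nan nan 0 [nan nan nan]
strip ((592.2844848632812, -350.87493896484375), (200.37791442871094, 71.73153686523438), 9.609548568725586) 3615
0.11305964323197966meas.py:39: RuntimeWarning: Mean of empty slice.
  v,u=np.nonzero(wm);print('dot',u.mean(),v.mean(),len(u),W[v,u].mean(0))
  ret = ret.dtype.type(ret / rcount)
  ret = um.true_divide(
```

```bash
cat > go.py <<'E'
# usage: go.py x y z yaw(deg of tool x) -> needed shift in tool axes and turn
import sys
from h import *
from scipy.spatial.transform import Rotation as Ro
s=read_state();R=np.array(s['tcp_rot']);p=np.array(s['position'])
t=np.array([float(v) for v in sys.argv[1:4]]);y=np.radians(float(sys.argv[4]))
T=np.array([[np.cos(y),np.sin(y),0],[np.sin(y),-np.cos(y),0],[0,0,-1]]).T
T=np.c_[[np.cos(y),np.sin(y),0],[np.sin(y),-np.cos(y),0],[0,0,-1]]
print('shift',np.round(R.T@(t-p),4),'turn',np.round(Ro.from_matrix(R.T@T).as_rotvec(degrees=True),2),'t',s['time_s'],'j',np.round(s['joint_positions'],1),'F',np.round(s['force'],1))
E
python3 - <<'E'
from h import *
np.set_printoptions(precision=4,suppress=True)
print('dot',ray('top',[495.2,220],0.129))
c=np.array([.5923,-.3509]);a=np.radians(9.6);x=np.array([np.cos(a),np.sin(a)])
for k in(-55,-75,-77):print(k,c+k*x/1000, proj('top',np.r_[c+k*x/1000,0.127]))
E
python3 go.py 0.45 0.2 0.24 99.6; python3 go.py 0.5165 -0.3638 0.20 99.6
```

```text
dot [[ 0.5218 -0.3639  0.129 ]]
-55 [ 0.5381 -0.3601] [[491.9306 211.225 ]]
-75 [ 0.5184 -0.3634] [[494.5028 221.9404]]
-77 [ 0.5164 -0.3637] [[494.7606 223.0146]]
shift [-0.2583  0.3287  0.0016] turn [ -0.     0.   -33.77] t 1.1 j [ 55.6  30.2  82.1   0.   67.7 -10.2] F [ 1.2  0.1 -0.7]
shift [-0.7455  0.6202  0.0416] turn [ -0.     0.   -33.77] t 1.1 j [ 55.6  30.2  82.1   0.   67.7 -10.2] F [ 1.2  0.1 -0.7]
```

```bash
python3 -m jog '-0.2583 0.3287 0 0 0 -33.8 0;-0.2583 0.3287 0 0 0 -33.8 0;-0.2583 0.3287 0 0 0 -33.8 0;-0.2583 0.3287 0 0 0 -33.8 0;-0.2583 0.3287 0 0 0 -33.8 0;-0.2583 0.3287 0 0 0 -33.8 0;-0.2583 0.3287 0 0 0 -33.8 0;-0.7455 0.6202 0.02 0 0 -33.8 0'; python3 go.py 0.5165 -0.3638 0.20 99.6
```

```text
time_s: 2.1
position: [0.4597, 0.1363, 0.2399]
tcp_rot: [[-0.168, 0.986, 0.004], [0.986, 0.168, 0.0], [-0.0, 0.004, -1.0]]
force: [0.9, -0.5, 0.6]
opening: 0.174
shift [-0.5025 -0.0281  0.04  ] turn [0.22 0.02 0.06] t 2.1 j [  3.1  19.1 102.7   0.   58.  -96.5] F [ 0.9 -0.5  0.6]
```

```bash
python3 -m jog '-0.5 -0.028 0.03 0 0 0 0;-0.5 -0.028 0.03 0 0 0 0;-0.5 -0.028 0.03 0 0 0 0;-0.5 -0.028 0.03 0 0 0 0;-0.5 -0.028 0.03 0 0 0 0;-0.5 -0.028 0.03 0 0 0 0;-0.5 -0.028 0.03 0 0 0 0;-0.5 -0.028 0.03 0 0 0 0';python3 -m jog '-0.07 0 0 0 0 0 0;-0.07 0 0 0 0 0 0;0 0 0 0 0 0 0'; python3 go.py 0.5165 -0.3638 0.16 99.6
```

```text
time_s: 3.1
position: [0.5132, -0.3602, 0.2094]
tcp_rot: [[-0.167, 0.986, 0.001], [0.986, 0.167, -0.0], [-0.0, 0.001, -1.0]]
force: [1.6, 0.9, -0.7]
opening: 0.003
time_s: 3.48
position: [0.5151, -0.3697, 0.2088]
tcp_rot: [[-0.162, 0.987, 0.003], [0.987, 0.162, -0.003], [-0.003, 0.002, -1.0]]
force: [-0.1, 1.2, -0.4]
opening: 0.004
shift [0.0058 0.0022 0.0488] turn [ 0.13  0.2  -0.29] t 3.475 j [ -45.7   32.9   82.8   -0.    64.1 -145.1] F [-0.1  1.2 -0.4]
```

```bash
python3 -m jog '0.0058 0.002 0.03 0 0 0 0;0.0058 0.002 0.05 0 0 0 0;0.0058 0.002 0.05 0 0 0 0'; python3 go.py 0.5165 -0.3638 0.148 99.6
python3 - <<'E'
from h import *
for n in('scene','top'):
    p,d=capture(n);cv2.imwrite(f'pics/{n}1.png',p[:,:,::-1])
    b=(slice(130,250),slice(60,180)) if n=='scene' else (slice(130,260),slice(420,550))
    cv2.imwrite(f'pics/{n}1c.png',cv2.resize(p[b][:,:,::-1],None,fx=4,fy=4,interpolation=cv2.INTER_CUBIC))
E
```

```text
time_s: 3.85
position: [0.5144, -0.357, 0.158]
tcp_rot: [[-0.168, 0.986, -0.003], [0.986, 0.168, 0.004], [0.004, -0.003, -1.0]]
force: [0.9, -0.4, 0.5]
opening: 0.008
shift [-0.0071  0.0009  0.01  ] turn [-0.15 -0.24  0.09] t 3.85 j [ -45.    36.1   86.     0.    58.2 -144.7] F [ 0.9 -0.4  0.5]
```

View pics/scene1c.png

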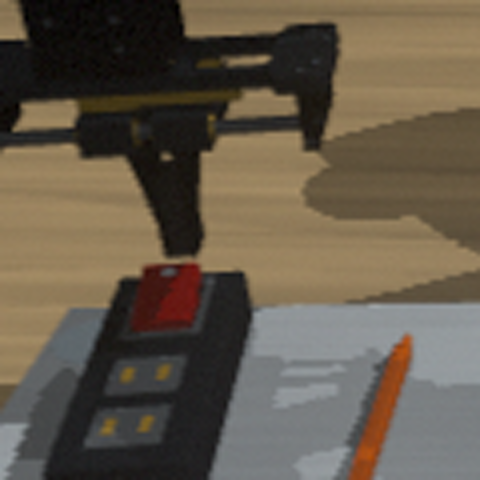

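View pics/top1c.png

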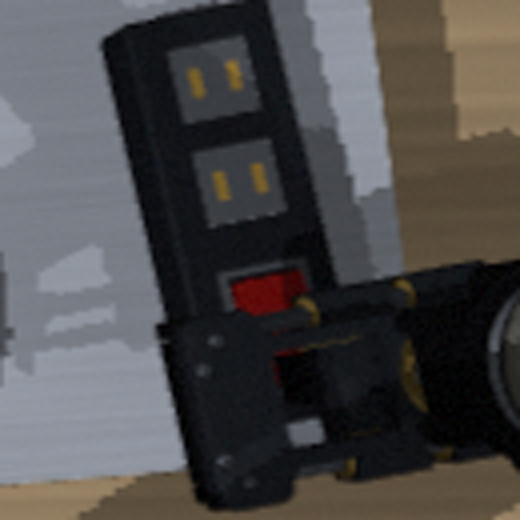

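```bash
python3 -m jog '0 0 0 0 0 0 0;0 0 0 0 0 0 0'; python3 go.py 0.5165 -0.3638 0.148 99.6
```

```text
time_s: 4.2
position: [0.5158, -0.3598, 0.1604]
tcp_rot: [[-0.167, 0.986, 0.001], [0.986, 0.167, -0.001], [-0.001, 0.001, -1.0]]
force: [0.2, 0.1, 0.6]
opening: 0.002
shift [-0.0041  0.      0.0124] turn [0.06 0.08 0.02] t 4.2 j [ -45.1   36.    85.8    0.    58.1 -144.7] F [0.2 0.1 0.6]
```

```bash
python3 -m jog '-0.004 0 0.003 0 0 0 0;-0.004 0 0.006 0 0 0 0;-0.004 0 0.009 0 0 0 0;-0.004 0 0.009 0 0 0 0'; python3 -m jog '0 0 0.002 0 0 0 0;0 0 0.004 0 0 0 0;0 0 0.004 0 0 0 0'; python3 go.py 0.5165 -0.3638 0.148 99.6
```

```text
time_s: 4.7
position: [0.5158, -0.3631, 0.1499]
tcp_rot: [[-0.167, 0.986, -0.001], [0.986, 0.167, 0.001], [0.001, -0.001, -1.0]]
force: [0.0, 0.1, -0.7]
opening: 0.008
time_s: 5.08
position: [0.5161, -0.3633, 0.1464]
tcp_rot: [[-0.167, 0.986, -0.0], [0.986, 0.167, -0.0], [-0.0, -0.0, -1.0]]
force: [-0.4, 0.5, -0.1]
opening: 0.006
shift [-0.0005  0.0004 -0.0016] turn [-0.    0.    0.03] t 5.075 j [ -45.3   37.2   85.9   -0.    56.9 -144.9] F [-0.4  0.5 -0.1]
```

```bash
python3 -m jog '0 0 0.001 0 0 0 0;0 0 0.002 0 0 0 0;0 0 0.002 0 0 0 0'; python3 -m jog '0 0 0.001 0 0 0 0;0 0 0.002 0 0 0 0;0 0 0.002 0 0 0 0'
```

```text
time_s: 5.45
position: [0.5161, -0.3633, 0.1444]
tcp_rot: [[-0.167, 0.986, 0.0], [0.986, 0.167, -0.0], [-0.0, 0.0, -1.0]]
force: [-1.2, -0.0, 0.5]
opening: 0.003
time_s: 5.82
position: [0.5163, -0.3633, 0.1425]
tcp_rot: [[-0.167, 0.986, 0.0], [0.986, 0.167, -0.0], [-0.0, 0.0, -1.0]]
force: [-0.4, 0.2, 2.1]
opening: 0.006
```

```bash
python3 -m jog '0 0 0.001 0 0 0 0;0 0 0.0015 0 0 0 0;0 0 0.0015 0 0 0 0'
```

```text
time_s: 6.2
position: [0.5164, -0.3634, 0.1416]
tcp_rot: [[-0.167, 0.986, 0.001], [0.986, 0.167, -0.0], [-0.001, 0.001, -1.0]]
force: [-0.5, 1.4, 5.4]
opening: 0.008
```

```bash
python3 -m jog '0 0 0.001 0 0 0 0;0 0 0.0015 0 0 0 0;0 0 0.0015 0 0 0 0'
```

```text
time_s: 6.58
position: [0.5165, -0.3634, 0.1414]
tcp_rot: [[-0.168, 0.986, 0.001], [0.986, 0.168, -0.001], [-0.001, 0.001, -1.0]]
force: [-2.2, 2.1, 11.9]
opening: 0.001
```

```bash
python3 -m jog '0 0 0.001 0 0 0 0;0 0 0.0015 0 0 0 0;0 0 0.0015 0 0 0 0'; python3 - <<'E'
from h import *
p,d=capture('scene')
cv2.imwrite('pics/s2c.png',cv2.resize(p[150:250,60:160,::-1],None,fx=5,fy=5,interpolation=cv2.INTER_CUBIC))
E
```

```text
time_s: 6.95
position: [0.5165, -0.3634, 0.1412]
tcp_rot: [[-0.168, 0.986, 0.001], [0.986, 0.168, -0.001], [-0.001, 0.001, -1.0]]
force: [-4.0, 2.8, 17.4]
opening: 0.003
```

View pics/s2c.png

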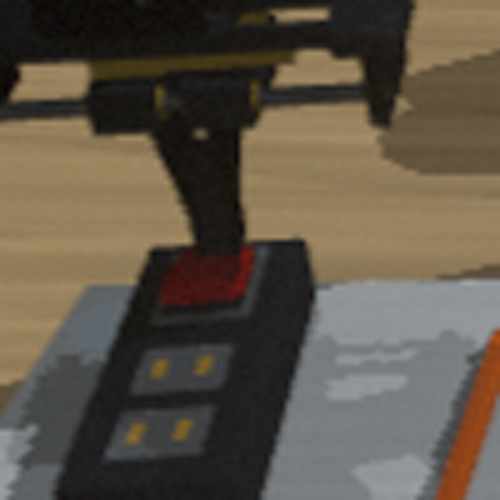

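```bash
python3 -m jog '0 0 -0.03 0 0 0 0;0 0 -0.06 0 0 0 0;0 0 -0.06 0 0 0 0.65'; python3 - <<'E'
from h import *
p,d=capture('scene')
cv2.imwrite('pics/s3c.png',cv2.resize(p[150:250,60:160,::-1],None,fx=5,fy=5,interpolation=cv2.INTER_CUBIC))
E
python3 go.py 0.66 -0.026 0.2 93.33
```

```text
time_s: 7.38
position: [0.5173, -0.3645, 0.2001]
tcp_rot: [[-0.167, 0.986, 0.004], [0.986, 0.167, -0.004], [-0.005, 0.003, -1.0]]
force: [-1.0, -0.4, -0.9]
opening: 0.059
shift [ 0.3088  0.198  -0.0019] turn [0.07 0.08 6.3 ] t 7.425 j [ -45.3   33.5   83.6    0.    62.8 -144.9] F [-0.   0.   0.8]
```

View pics/s3c.png

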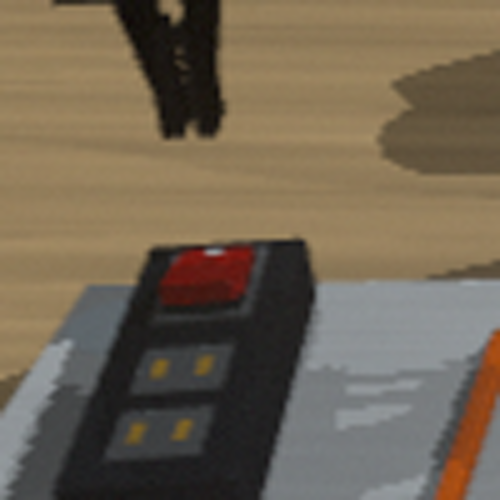

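The rocker's near end (white dot) is now down, with its far face raised, so it is off. Next I go behind the plate.

```bash
python3 -m jog '0.3088 0.198 0 0 0 6.3 0.65;0.3088 0.198 0 0 0 6.3 0.65;0.3088 0.198 0 0 0 6.3 0.65;0.3088 0.198 0 0 0 6.3 0.65;0.3088 0.198 0 0 0 6.3 0.65;0.3088 0.198 0 0 0 6.3 0.65;0.3088 0.198 0 0 0 6.3 0.65;0.3088 0.198 0 0 0 6.3 0.65';python3 -m jog '0 0 0 0 0 0 0.65;0 0 0 0 0 0 0.65;0 0 0 0 0 0 0.65'; python3 go.py 0.66 -0.026 0.12 93.33
```

```text
time_s: 8.43
position: [0.6586, -0.0257, 0.1961]
tcp_rot: [[-0.059, 0.998, -0.003], [0.998, 0.059, 0.0], [0.0, -0.003, -1.0]]
force: [0.0, -0.9, 0.7]
opening: 0.65
time_s: 8.8
position: [0.6595, -0.0268, 0.1981]
tcp_rot: [[-0.057, 0.998, 0.0], [0.998, 0.057, -0.0], [-0.0, 0.0, -1.0]]
force: [-0.1, 0.1, -0.3]
opening: 0.65
shift [0.0008 0.0006 0.0781] turn [ 0.    0.   -0.09] t 8.8 j [ -12.    35.6   79.1   -0.    65.3 -105.2] F [-0.1  0.1 -0.3]
```

```bash
python3 -m jog '0 0 0.05 0 0 0 0.65;0 0 0.086 0 0 0 0.65;0 0 0.086 0 0 0 0.65;0 0 0.086 0 0 0 0.65'; python3 - <<'E'
from h import *
for n,b in(('scene',(slice(130,300),slice(170,370))),('top',(slice(80,270),slice(200,420)))):
    p,d=capture(n)
    cv2.imwrite(f'pics/{n}4c.png',cv2.resize(p[b][:,:,::-1],None,fx=3.5,fy=3.5,interpolation=cv2.INTER_CUBIC))
E
python3 go.py 0.66 -0.026 0.102 93.33
```

```text
time_s: 9.3
position: [0.6607, -0.0262, 0.1133]
tcp_rot: [[-0.058, 0.998, 0.002], [0.998, 0.058, -0.001], [-0.001, 0.002, -1.0]]
force: [0.5, -0.2, 0.4]
opening: 0.654
shift [ 0.0002 -0.0012  0.0122] turn [ 0.23  0.06 -0.  ] t 9.4 j [ -11.9   41.6   82.4   -0.    55.8 -105.2] F [ 0.3  0.2 -0.2]
```

View pics/scene4c.png

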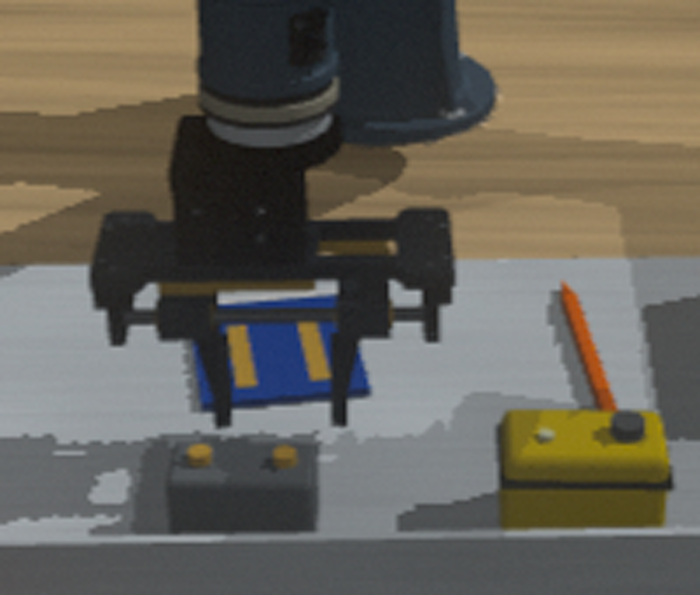

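View pics/top4c.png

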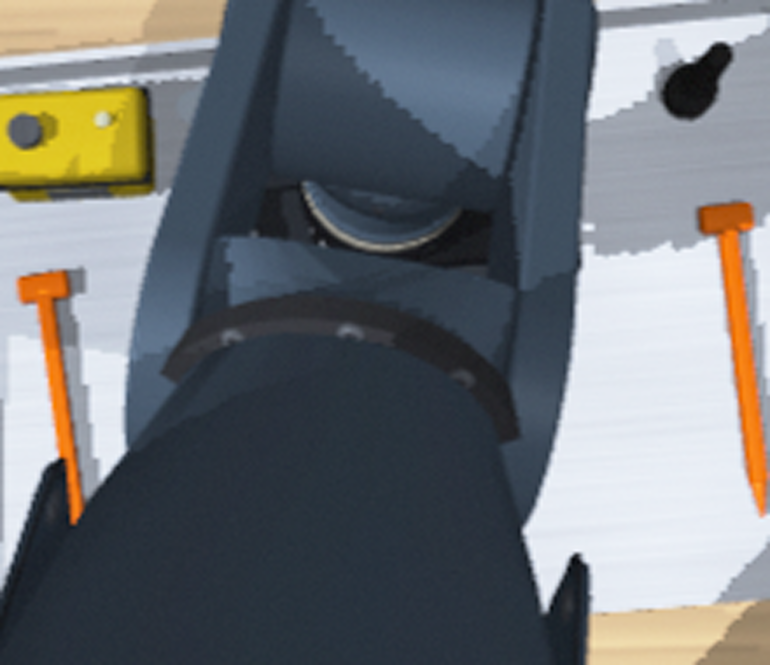

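```bash
python3 -m jog '0 -0.001 0.006 0 0 0 0.65;0 -0.001 0.011 0 0 0 0.65;0 -0.001 0.012 0 0 0 0.65;0 -0.001 0.012 0 0 0 0.65;0 -0.001 0.012 0 0 0 0.65'; python3 go.py 0.66 -0.026 0.101 93.33
```

```text
time_s: 10.02
position: [0.6587, -0.0258, 0.1]
tcp_rot: [[-0.058, 0.998, 0.0], [0.998, 0.058, -0.0], [-0.0, 0.0, -1.0]]
force: [-0.2, 0.7, 0.1]
opening: 0.651
shift [-0.0003  0.0013 -0.001 ] turn [0.01 0.   0.  ] t 10.025 j [ -11.9   42.6   83.    -0.    54.4 -105.3] F [-0.2  0.7  0.1]
```

```bash
python3 -m jog '0 -0.006 -0.001 0 0 0 0.65;0 -0.012 -0.001 0 0 0 0.65;0 -0.018 -0.001 0 0 0 0.65;0 -0.023 -0.001 0 0 0 0.65;0 -0.028 -0.001 0 0 0 0.65;0 -0.033 -0.001 0 0 0 0.65;0 -0.038 -0.001 0 0 0 0.65;0 -0.043 -0.001 0 0 0 0.65'; python3 go.py 0.61 -0.026 0.101 93.33;python3 - <<'E'
from h import *
for n,b in(('scene',(slice(130,300),slice(170,370))),('top',(slice(80,290),slice(200,420)))):
    p,d=capture(n)
    cv2.imwrite(f'pics/{n}5c.png',cv2.resize(p[b][:,:,::-1],None,fx=3.5,fy=3.5,interpolation=cv2.INTER_CUBIC)[:600])
E
```

```text
time_s: 11.02
position: [0.6155, -0.0284, 0.101]
tcp_rot: [[-0.058, 0.998, 0.0], [0.998, 0.058, -0.0], [-0.0, 0.0, -1.0]]
force: [0.8, -0.6, 0.2]
opening: 0.649
shift [ 0.0027 -0.0054  0.    ] turn [0.02 0.01 0.  ] t 11.025 j [ -13.    39.9   89.7   -0.    50.3 -106.3] F [ 0.8 -0.6  0.2]
```

View pics/scene5c.png

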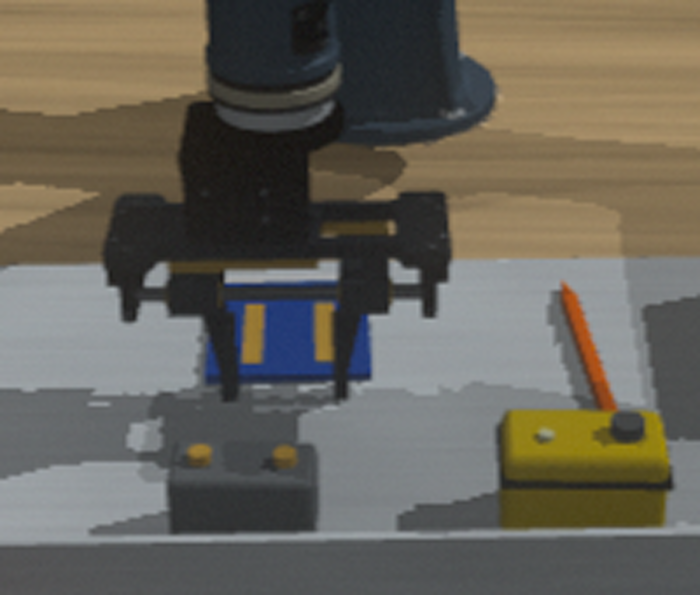

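```bash
python3 -m jog '0 -0.005 0 0 0 0 0.65;0 -0.01 0 0 0 0 0.65;0 -0.015 0 0 0 0 0.65;0 -0.02 0 0 0 0 0.65;0 -0.025 0 0 0 0 0.65;0 -0.03 0 0 0 0 0.65;0 -0.035 0 0 0 0 0.65;0 -0.04 0 0 0 0 0.65'; python3 go.py 0.55 -0.03 0.101 93.33
```

```text
time_s: 12.12
position: [0.5754, -0.0306, 0.1009]
tcp_rot: [[-0.058, 0.998, -0.0], [0.998, 0.058, -0.0], [0.0, -0.0, -1.0]]
force: [1.4, -1.2, 0.4]
opening: 0.649
shift [ 0.0021 -0.0253 -0.0001] turn [-0. -0.  0.] t 12.125 j [ -14.2   37.7   95.7   -0.    46.6 -107.5] F [ 1.4 -1.2  0.4]
```

```bash
python3 -m jog '0 -0.005 0 0 0 0 0.65;0 -0.01 0 0 0 0 0.65;0 -0.015 0 0 0 0 0.65;0 -0.019 0 0 0 0 0.65;0 -0.022 0 0 0 0 0.65;0 -0.022 0 0 0 0 0.65'; python3 go.py 0.5432 -0.033 0.101 93.33;python3 - <<'E'
from h import *
for n,b in(('scene',(slice(130,300),slice(170,370))),('top',(slice(100,290),slice(200,420)))):
    p,d=capture(n);np.savez(f'{n}6.npz',p=p,d=d)
    cv2.imwrite(f'pics/{n}6c.png',cv2.resize(p[b][:,:,::-1],None,fx=3.5,fy=3.5,interpolation=cv2.INTER_CUBIC)[:600])
E
```

```text
time_s: 12.88
position: [0.5531, -0.0318, 0.1009]
tcp_rot: [[-0.058, 0.998, -0.001], [0.998, 0.058, 0.0], [0.0, -0.001, -1.0]]
force: [0.7, -0.2, -0.3]
opening: 0.652
shift [-0.0006 -0.01   -0.0001] turn [-0.08 -0.02  0.01] t 12.875 j [ -14.8   36.5   99.    -0.    44.6 -108.2] F [ 0.7 -0.2 -0.3]
```

View pics/scene6c.png

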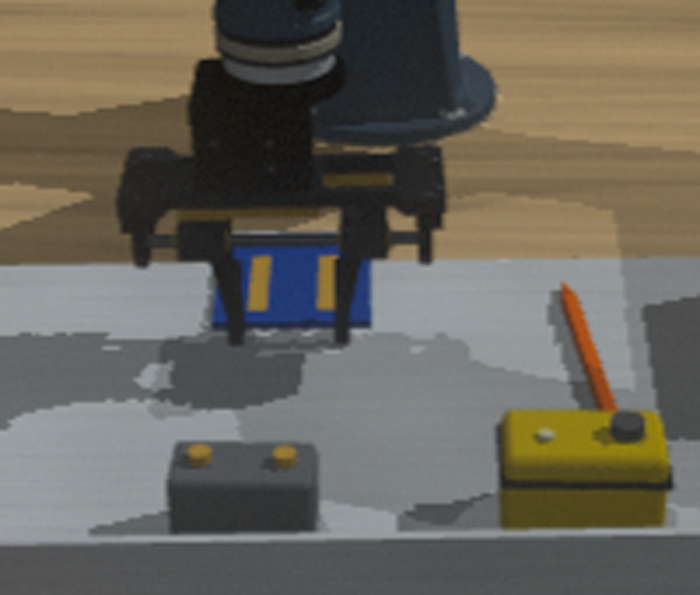

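View pics/top6c.png

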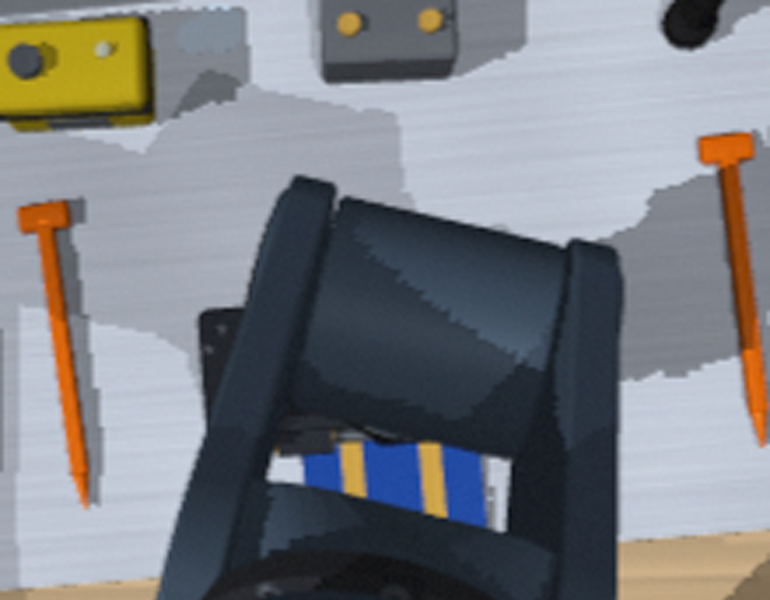

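```bash
python3 - <<'E'
from h import *
np.set_printoptions(precision=4,suppress=True)
im=np.load('scene6.npz')['p'];d=np.load('scene6.npz')['d']
hsv=cv2.cvtColor(im,cv2.COLOR_RGB2HSV);m=cv2.inRange(hsv,(105,120,40),(130,255,255));m[:195]=0;m[235:]=0;m[:,:220]=0;m[:,285:]=0
pts=[]
for u in range(225,280):
    v=np.nonzero(m[:,u])[0]
    if len(v):pts.append([u,v.max()+0.5])
pts=np.array(pts);print(pts.T)
for z in(0.08,):
    w=ray('scene',pts,z);dist=(w[:,0]-(0.4519-0.0582*w[:,1]))*.998
    print(np.c_[w[:,1],dist].T)
# same for initial picture as calibration: rear edge known
E
```

```text
[[231.  232.  233.  234.  236.  237.  238.  239.  240.  241.  242.  243.
  244.  245.  246.  247.  248.  249.  250.  251.  252.  253.  254.  255.
  256.  257.  258.  259.  260.  261.  262.  263.  264.  265.  266.  267.
  270.  271.  272.  273.  274.  275. ]
 [222.5 222.5 222.5 221.5 203.5 203.5 203.5 218.5 222.5 222.5 222.5 222.5
  222.5 222.5 222.5 222.5 222.5 222.5 222.5 222.5 222.5 222.5 222.5 222.5
  222.5 222.5 222.5 222.5 222.5 222.5 222.5 221.5 222.5 221.5 202.5 202.5
  221.5 221.5 221.5 221.5 221.5 221.5]]
[[-0.0794 -0.0772 -0.075  -0.0733 -0.0784 -0.0761 -0.0737 -0.0637 -0.0595
  -0.0573 -0.0551 -0.0529 -0.0507 -0.0485 -0.0463 -0.0441 -0.0419 -0.0397
  -0.0375 -0.0353 -0.0331 -0.0309 -0.0287 -0.0264 -0.0242 -0.022  -0.0198
  -0.0176 -0.0154 -0.0132 -0.011  -0.0091 -0.0066 -0.0047 -0.0082 -0.0058
   0.0064  0.0086  0.0108  0.013   0.0152  0.0174]
 [ 0.0813  0.0813  0.0814  0.0772 -0.0051 -0.005  -0.0049  0.0644  0.0818
   0.0819  0.0819  0.082   0.082   0.0821  0.0821  0.0822  0.0823  0.0823
   0.0824  0.0824  0.0825  0.0825  0.0826  0.0827  0.0827  0.0828  0.0828
   0.0829  0.0829  0.083   0.0831  0.0788  0.0832  0.0789 -0.0081 -0.008
   0.0792  0.0793  0.0793  0.0794  0.0795  0.0795]]
```

```bash
python3 -m jog '0 0.015 0 0 0 0 0.65;0 0.03 0 0 0 0 0.65;0 0.03 -0.06 0 0 0 0.65;0 0.03 -0.11 0 0 0 0.65;0.06 0.03 -0.11 0 0 0 0.65;0.3 0.03 -0.11 0 0 0 0.65;0.3 0.03 -0.11 0 0 0 0.65;0.3 0.03 -0.11 0 0 0 0.65'; python3 -m jog '0.12 0 0 0 0 0 0.65;0.12 0 0 0 0 0 0.65;0.12 0 0 0 0 0 0.65'
cat > fin.py <<'E'
import sys
from meas import *
k=sys.argv[1]
p,d=capture('top');np.savez(f'top{k}.npz',p=p,d=d);ps,ds=capture('scene');np.savez(f'scene{k}.npz',p=ps,d=ds)
cv2.imwrite(f'pics/top{k}.png',p[:,:,::-1]);cv2.imwrite(f'pics/scene{k}.png',ps[:,:,::-1])
m,l,s,c=plate(p,d);i=1+np.argmax(s[1:,4]);mm=(l==i).astype(np.uint8)
ct=cv2.findContours(mm,0,1)[0][0];g=ray('top',ct[:,0],0.086);r=cv2.minAreaRect((g[:,:2]*1000).astype(np.float32))
b=cv2.boxPoints(r)/1000;print(r);
for q in b:print(q,'behind ledge',(q[0]-(.4519-.0582*q[1]))*.998)
E
python3 fin.py 7
```

```text
time_s: 13.98
position: [0.5688, 0.2187, 0.2109]
tcp_rot: [[-0.058, 0.998, -0.001], [0.998, 0.058, -0.0], [-0.0, -0.001, -1.0]]
force: [0.2, -0.3, -0.5]
opening: 0.649
time_s: 14.35
position: [0.5609, 0.341, 0.2105]
tcp_rot: [[-0.064, 0.998, -0.0], [0.998, 0.064, 0.001], [0.001, -0.0, -1.0]]
force: [-0.5, -0.2, 1.0]
opening: 0.651
((487.05517578125, -32.397857666015625), (110.04853057861328, 98.9977035522461), 3.309443712234497)
[0.4293 0.0138] behind ledge -0.02178556
[ 0.435 -0.085] behind ledge -0.02182256
[ 0.5448 -0.0786] behind ledge 0.08819177
[0.5391 0.0202] behind ledge 0.08822868
```

View pics/top7.png

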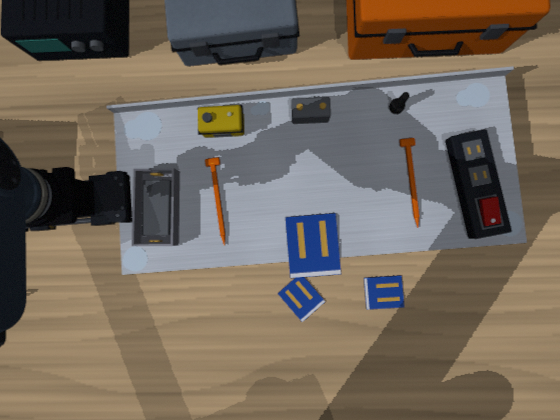

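View pics/scene7.png

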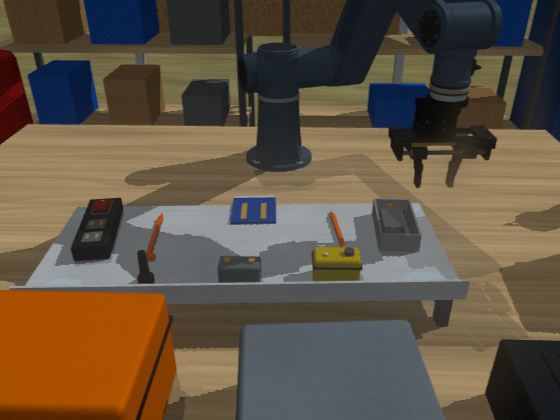

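```bash
python3 go.py 0.582 -0.0315 0.2 93.33
```

```text
shift [-0.369  -0.0017  0.0108] turn [-0.08  0.07  0.11] t 14.45 j [ 21.2  34.5  79.2  -0.   66.4 -72.2] F [-0.3 -0.5 -1. ]
```

```bash
python3 -m jog '-0.369 -0.0017 0.01 0 0 0 0.65;-0.369 -0.0017 0.01 0 0 0 0.65;-0.369 -0.0017 0.01 0 0 0 0.65;-0.369 -0.0017 0.01 0 0 0 0.65;-0.369 -0.0017 0.01 0 0 0 0.65;-0.369 -0.0017 0.01 0 0 0 0.65;-0.369 -0.0017 0.01 0 0 0 0.65;-0.369 -0.0017 0.01 0 0 0 0.65';python3 -m jog '0 0 0 0 0 0 0.65;0 0 0 0 0 0 0.65'; python3 go.py 0.577 -0.031 0.112 93.33
```

```text
time_s: 15.45
position: [0.5812, -0.0329, 0.2008]
tcp_rot: [[-0.055, 0.998, -0.001], [0.998, 0.055, 0.001], [0.001, -0.001, -1.0]]
force: [-0.2, 0.5, 0.2]
opening: 0.652
time_s: 15.7
position: [0.5819, -0.0304, 0.201]
tcp_rot: [[-0.06, 0.998, -0.0], [0.998, 0.06, 0.0], [0.0, -0.0, -1.0]]
force: [-0.3, 0.3, -0.1]
opening: 0.64
shift [-0.0003 -0.0049  0.089 ] turn [-0.01 -0.01  0.11] t 15.7 j [ -14.    29.8   90.6    0.    59.6 -107.4] F [-0.3  0.3 -0.1]
```

```bash
python3 -m jog '0 0 0.05 0 0 0 0.65;0 0 0.088 0 0 0 0.65;0 0 0.094 0 0 0 0.65;0 0 0.098 0 0 0 0.65;0 0 0.1 0 0 0 0.65;0 0 0.1 0 0 0 0.65;0 0 0.1 0 0 0 0.65'; python3 go.py 0.5441 -0.0325 0.101 93.33
```

```text
time_s: 16.58
position: [0.5826, -0.0319, 0.1018]
tcp_rot: [[-0.058, 0.998, 0.002], [0.998, 0.058, -0.0], [-0.0, 0.002, -1.0]]
force: [-0.7, 0.3, 0.3]
opening: 0.654
shift [ 0.0016 -0.0385  0.0008] turn [ 0.09  0.03 -0.  ] t 16.575 j [ -14.1   38.    94.7    0.    47.2 -107.4] F [-0.7  0.3  0.3]
```

```bash
python3 -m jog '0 -0.008 0.0005 0 0 0 0.65;0 -0.016 0.0005 0 0 0 0.65;0 -0.022 0.0005 0 0 0 0.65;0 -0.027 0.0005 0 0 0 0.65;0 -0.031 0.0005 0 0 0 0.65;0 -0.035 0.0005 0 0 0 0.65;0 -0.038 0.0005 0 0 0 0.65;0 -0.038 0.0005 0 0 0 0.65'; python3 go.py 0.5441 -0.0325 0.101 93.33
```

```text
time_s: 17.58
position: [0.5439, -0.034, 0.1005]
tcp_rot: [[-0.058, 0.998, -0.001], [0.998, 0.058, 0.0], [0.0, -0.001, -1.0]]
force: [1.1, 0.8, 1.2]
opening: 0.656
shift [ 0.0014  0.0003 -0.0005] turn [-0.03 -0.    0.01] t 17.575 j [ -15.3   36.1  100.3   -0.    43.6 -108.7] F [1.1 0.8 1.2]
```

Now I retract and check.

```bash
python3 -m jog '0 0.015 0 0 0 0 0.65;0 0.03 0 0 0 0 0.65;0 0.03 -0.06 0 0 0 0.65;0 0.03 -0.11 0 0 0 0.65;0.06 0.03 -0.11 0 0 0 0.65;0.3 0.03 -0.11 0 0 0 0.65;0.3 0.03 -0.11 0 0 0 0.65;0.3 0.03 -0.11 0 0 0 0.65'; python3 -m jog '0.12 0 0 0 0 0 0.65;0.12 0 0 0 0 0 0.65;0.12 0 0 0 0 0 0.65'
python3 fin.py 8; python3 - <<'E'
from h import *
np.set_printoptions(precision=4,suppress=True)
q=np.load('top8.npz');p,d=q['p'],q['d'];W=cloud('top',d);p0=np.load('top0.npz')['p']
cv2.imwrite('pics/top8c.png',cv2.resize(p[185:300,260:380,::-1],None,fx=5,fy=5,interpolation=cv2.INTER_CUBIC))
# plate front edge / ledge profile: blue+stripe heights along columns
for u in(297,305,312,320,328,334):
    z=W[:,u,2];ok=np.nonzero((np.abs(z[240:300]-.086)<.012))[0]
    e=ray('top',[u,240+ok.max()+.5],0.086)[0];print(u,240+ok.max(),e,'out mm',((.4519-.0582*e[1])-e[0])*998)
r=W[206:224,484:500];
C=[]
def rk(d):
    W=cloud('top',d); a=np.radians(9.6);o=[]
    for s in(-18,18):
        c=np.r_[np.array([.5381,-.3601])+s/1000*np.array([np.cos(a),np.sin(a)]),.127];u,v=proj('top',c)[0].round().astype(int)
        o.append(np.median(W[v-1:v+2,u-2:u+3,2]))
    return o
print('rocker near,far z before',rk(np.load('top0.npz')['d']),'now',rk(d))
for l in('battery','stub','beacon','cradle'):
    for k in (silhouettes(l,'top') or [])[:1]: 
        v,u=np.nonzero(k['region']);print(l,u.mean(),v.mean())
df=np.abs(p.astype(int)-p0).max(-1)
ora=lambda I:cv2.inRange(cv2.cvtColor(I,cv2.COLOR_RGB2HSV),(5,150,80),(15,255,255))
for I in(p0,p):
    m=ora(I);m[:125]=0;v,u=np.nonzero(m);L=u<300
    print('stakes',u[L].mean(),v[L].mean(),u[~L].mean(),v[~L].mean())
E
```

```text
time_s: 18.58
position: [0.5591, 0.2166, 0.2104]
tcp_rot: [[-0.058, 0.998, -0.001], [0.998, 0.058, -0.0], [-0.0, -0.001, -1.0]]
force: [0.8, -0.3, -0.3]
opening: 0.653
time_s: 18.95
position: [0.5513, 0.3388, 0.2101]
tcp_rot: [[-0.064, 0.998, -0.0], [0.998, 0.064, 0.001], [0.001, -0.0, -1.0]]
force: [-0.2, -1.3, -0.1]
opening: 0.649
((477.66015625, -32.9138298034668), (109.86333465576172, 98.9432144165039), 3.309443950653076)
[0.42   0.0133] behind ledge -0.031099224
[ 0.4257 -0.0855] behind ledge -0.031136194
[ 0.5354 -0.0791] behind ledge 0.07869299
[0.5296 0.0196] behind ledge 0.07872996
297 282 [ 0.4101 -0.      0.086 ] out mm 41.695842199774404
305 281 [ 0.4118 -0.0157  0.086 ] out mm 40.95396370681925
312 281 [ 0.4115 -0.0293  0.086 ] out mm 41.98699401923522
320 280 [ 0.4132 -0.0449  0.086 ] out mm 41.24606348331665
328 279 [ 0.4148 -0.0605  0.086 ] out mm 40.50624496359827
334 279 [ 0.4146 -0.0722  0.086 ] out mm 41.39006373944492
rocker near,far z before [np.float64(0.12906303133894012), np.float64(0.12111802015279367)] now [np.float64(0.12243955677661962), np.float64(0.128454684682305)]
battery 311.11032388663966 110.17611336032388
stub 399.05992509363296 103.25093632958801
beacon 220.92933618843682 121.21056388294076
cradle 155.97926725362112 207.25816529395058
stakes 216.61725663716814 193.55752212389382 411.0610687022901 174.56106870229007
stakes 216.6359649122807 193.43859649122808 411.12655601659753 174.57883817427387
```

View pics/top8c.png

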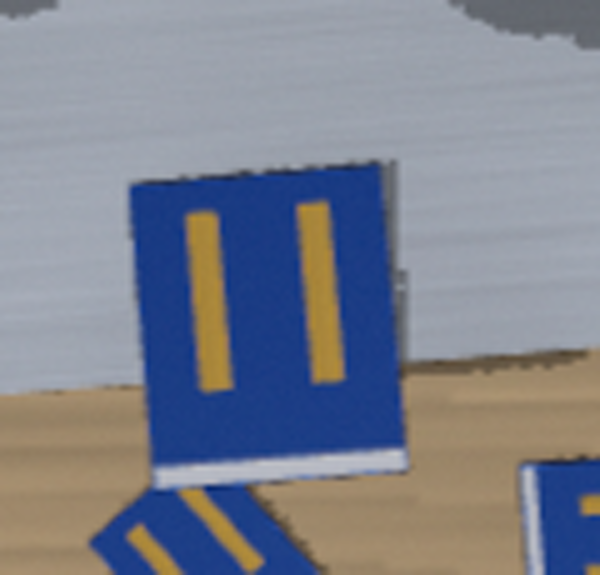

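View pics/top8.png

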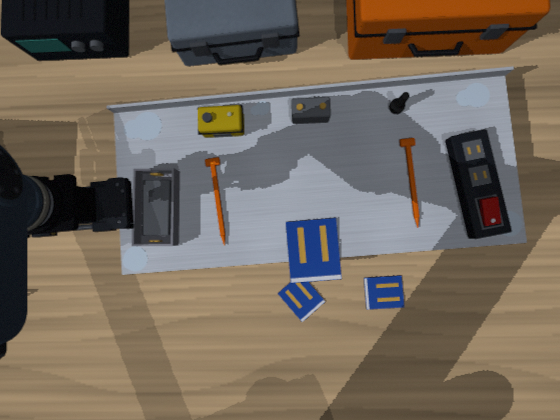

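```bash
python3 - <<'E'
from h import *
a=np.radians(9.6)
for k in(0,7,8):
    q=np.load(f'top{k}.npz');W=cloud('top',q['d']);h=cv2.cvtColor(q['p'],cv2.COLOR_RGB2HSV)
    m=(((h[...,0]<4)|(h[...,0]>172))&(h[...,1]>150)&(W[...,2]>.11)&(W[...,2]<.14));m[:,:470]=0;m[:190]=0
    m=cv2.erode(m.astype(np.uint8),np.ones((5,5)))>0
    P=W[m];s=(P[:,0]-.5381)*np.cos(a)+(P[:,1]+.3601)*np.sin(a)
    f=np.polyfit(s,P[:,2],1);print(k,len(P),'angle',np.arctan(f[0]),'z at pivot',f[1],s.min(),s.max())
E
```

```text
0 249 angle -0.19106978935627406 z at pivot 0.12471386551545025 -0.02026598724418422 0.02096365900915967
7 223 angle 0.20553435789904032 z at pivot 0.12486754177394976 -0.01967489282333699 0.02225588478691122
8 238 angle 0.2125382652121005 z at pivot 0.12465351305039672 -0.01973595214755741 0.022225185161885784
```

The rocker has gone from about 0.19 rad one way to about 0.2 rad the other, so it is fully off. I'm handing in.

```bash
python3 -c "
from rig import *
print(hand_in())"
```

```text
the job is handed in; nothing more can be done
None
```

I switched the strip off first, then pushed the large plate out over the ledge. The job is handed in at about 19 s, well under the 53 s limit.

- **Rocker:** I pressed the near end straight down with closed fingers until it stopped, at about 17 N. The depth image shows its slope went from about 0.19 rad in the on direction to 0.2 rad in the off direction, so it is fully off.
- **Plate:** I pushed its rear edge with the two open fingers resting against it, in two stages with a camera check between, without gripping or lifting it. The front edge now sticks out about 40–42 mm. It is parallel to the ledge to within what I can measure (plate turned 3.31°, shelf 3.33°).
- **Other things on the shelf:** the stakes moved less than 0.2 pixel between the first and last pictures. The beacon, stub, battery and cradle look unmoved in the top view, but I only compared those by eye.
- **Robot:** the arm is clear and touching nothing.

One reading disagreed. Partway through, a rough estimate from the scene camera, taken with the gripper in the way, put the rear edge 6–7 mm nearer the ledge than the top camera did. I used the top camera because it matched the gripper's position.

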